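# Tare the graduated cylinder on the balance

### The arm

A 6-joint arm with a two-finger parallel gripper is mounted at the origin on the work surface. World frame = base frame: x ahead of the robot, y to its left, z up, the work surface at z = 0. Lengths are in m, angles in rad, forces in N, time in s.
With the tool pointing down it reaches from about 0.2 to 0.875 m from the base axis. Payload 3.4 kg.
Tool frame: the origin (TCP) lies at the very end of the fingers, on their centre line; the grasp point (between the pads) lies 19 mm behind it; z points along the fingers, y is the line along which they close (so a half turn about z gives the same grasp; the last joint's range is limited). The gripper opens to 94 mm and grips with 3 to 60 N. Pads are 16 mm wide; open, the fingers measure 119 mm over their backs; the gripper's body (75 mm by 177 mm) begins 78 mm behind the grasp point.
Start: joints at [-1.232, 0.276, 1.505, -0, 1.361, -0.121], TCP at [0.255, -0.515, 0.205] pointing down, gripper open.
Joint ranges: [-2.89, 2.89], [-0.75, 2.08], [0.22, 2.7], [-1.18, 4.32], [0.11, 2.71], [-2.7, 2.7]. Speed limits (rad/s): [2.57, 2.57, 3.14, 3.14, 3.14, 3.14].

### API

Orientations are given as a unit quaternion [x, y, z, w].
In Python, from station import robot gives the robot as it stands.
- The arm moves only by the tool jog_arm, never from a script. Its argument "commands" is a list of rows, each an object of numbers: "dx", "dy", "dz": the shift along the world's x, y, z as a fraction of full scale; "spin": the turn about the world's z as a fraction of full scale. In form: [{"dx": .., "dy": .., "dz": .., "spin": ..}, ...]. A call has 1 to 12 rows; each row is the pose to reach, as a shift and turn from the pose commanded when the call began, turning the shorter way round; what a row does not reach only later rows make up. Full scale, the value 1, is 15 cm for a shift and 180 degrees for a turn. A row lasts 1/8 s, in which the tool goes at most 62.5 mm and 10.7 degrees, less where a joint would pass 70% of its speed; a pose out of reach is approached as far as the arm can. A call with a number of a shift or a turn outside -1 to 1 is refused whole. A call with a gripper value outside its range is refused whole. "gripper" is the opening, from -1 (shut) to 1 (fully open), set as the call begins (left out, the last holds). The fingers move at their own pace and stop on an object; "grip_force" is the grip in N (left out, the last holds). Time passes only in rows, so rows that repeat a pose let the fingers close. It gives the time, the measured TCP pose, the force, the opening and the grip force at its end, in the units of the state.
- robot.get_state(): the state, without advancing time (a new reading comes with each control period).
- robot.get_image(name): name is "scene" or "top" or "wrist"; returns a dict with "image" (400x640x3 uint8, red, green, blue), "fx", "fy", "cx", "cy" (pixels), "rvec" (rotation vector, rad) and "tvec" (3), from world to camera coordinates, as OpenCV has them. Camera axes: x right, y down, z forward; pixel columns grow to the right and rows downward; lengths in m; the calibration is good to about 2 mm. A picture is of the moment at which its call begins. There is no depth.
- robot.job_done(): hands the job in; it is judged then, once.
The state is a dict: "t": time; "joint_positions": joint angles; "qvel": joint speeds; "joint_torque": joint torques, N m; "position": TCP position; "orientation": TCP orientation; "wrist_force": force on the tool from outside, world axes, zero at the start; "torque": the same for the moment, N m; "finger_gap": finger opening in m; "finger_force": force on a finger pad.
Only numpy, scipy, OpenCV 4.12 (cv2) and the standard library are available. Lean on these libraries where they do the work, as an engineer would, in place of code of your own. Each camera call takes 0.05 s, during which the arm holds its last target. There are 200 camera calls.

### The job

Tare the balance for the tall glass graduated cylinder (the one with the blue foot and collar): carry it upright to the balance, set it down gently in the middle of the pan and let go of it, then press the orange tare key and release it. The cylinder is top-heavy, so keep it upright all the time, and leave the other things on the bench where they are.

Things in the scene. Friction and masses are not known exactly. Their poses are not given: they have to be found in the camera images.
- cylinder: Empty glass graduated cylinder, loose, 0.10-0.18 kg, 238 mm tall. Clear tube 30 mm diameter, white rings, rim 33 mm. Blue hexagonal foot 60 mm across flats, 70 over corners, 10 mm thick. Blue hexagonal collar 42 mm across flats, 49 over corners, from 196 to 207 mm up. Bare glass from 25 to 196 mm; centre of mass 120 mm up. Starts upright. Origin: centre of the underside; z up the tube.
- pan_center (a point): Centre of the top face of the balance's round steel pan, 140 mm in diameter, flat and level, 60 mm above the bench, rigid. x and y axes as the balance's.
- balance: Compact balance, pale grey, fixed, 235 mm deep (x) by 200 wide (y), housing 50 mm high. Origin: centre of its underside. Its -x side is the front: a panel with display and keys that slopes up 12 degrees towards the pan, from 34 mm height at the front edge. Pan centre 45 mm behind the origin (+x), tare key 93 mm in front of it (-x).
- key_top (a point): Centre of the top face of the tare key: orange bar 24 mm front to back, 46 mm side to side, in the middle of the balance's front panel, 7 mm proud of it, about 47 mm above the bench, 138 mm from the pan's centre. z: its outward normal, 12 degrees from vertical, leaning to the front. The only key that moves.
- tare_key (a joint): Travel of the tare key in m: 0 released, 0.004 fully down (still 3 mm proud of the panel). Sprung: starts to move at 1.5 N, fully down at 3.5 N, comes back by itself.
- amber_bottle: Bystander: loose amber glass bottle with black cap, 54 mm in diameter, 112 mm tall, upright. Origin: centre of its underside.
- beaker: Bystander: loose clear beaker, 68 mm in diameter, 92 mm tall. Origin: centre of its underside.
- small_cylinder: Bystander: loose small graduated cylinder with a white hexagonal foot 44 mm across flats, no collar, tube 18 mm, 135 mm tall. Origin: centre of its underside.
- tip_box: Bystander: loose pipette-tip box, pale with a blue lid, 82 x 120 x 60 mm. Origin: centre of its underside.
- tub: Bystander: loose white and blue tub with lid, 86 mm in diameter, 72 mm tall. Origin: centre of its underside.
Not all that is in view belongs to the job. Leave any green or turquoise look-alike of the cylinder alone.

How it is judged:
By the outcome, as a careful person would: the job done as asked, in the order asked, and still so for the second after the job is handed in, with the robot touching nothing.
It also fails if it takes over 61 s, if anything falls off the work surface, if the arm or the gripper's body presses on something with over 40 N, if the wrist force passes 120 N, or if a joint passes its speed limit or range.

## Working session

There is one attempt and no reset: what is moved stays moved. The work goes in short steps, Python scripts to look and compute and a tool call to move; the robot and the scene stay as the last step left them, time stands still between calls to the robot, and variables do not carry over. Pictures are saved under pics/ and viewed, at most 10 in all, crops included, and the job is handed in when it is done.

Besides the shell and the picture viewer there is one more tool, called after "Call:" by a JSON object that holds its "api" and its "payload", one argument or row to a line. jog_arm: Moves the arm, as the interface text tells. Its arguments: {"type":"object","properties":{"commands":{"type":"array"},"gripper":{"type":"number"},"grip_force":{"type":"number"}},"required":["commands"]}

```bash
mkdir -p pics
cat > h.py <<'E'
import numpy as np, cv2
from station import robot
def grab(n):
    d=robot.get_image(n); R=cv2.Rodrigues(np.array(d["rvec"],float))[0]; t=np.array(d["tvec"],float).ravel()
    return d,R,t
def ray(d,R,t,u,v,z):
    c=-R.T@t; r=R.T@np.array([(u-d["cx"])/d["fx"],(v-d["cy"])/d["fy"],1]); return c+r*(z-c[2])/r[2]
def proj(d,R,t,p):
    q=R@np.array(p)+t; return q[0]/q[2]*d["fx"]+d["cx"],q[1]/q[2]*d["fy"]+d["cy"]
E
python3 - <<'E'
from h import *
for n in("scene","top"):
    d,R,t=grab(n); cv2.imwrite(f"pics/{n}0.png",d["image"][...,::-1]); print(n,-R.T@t,d["fx"])
    hsv=cv2.cvtColor(d["image"],cv2.COLOR_RGB2HSV)
    for nm,lo,hi in(("blue",(100,110,50),(130,255,255)),("orange",(5,150,120),(20,255,255))):
        k,l,s,c=cv2.connectedComponentsWithStats(cv2.inRange(hsv,lo,hi))
        for i in range(1,k):
            if s[i,4]>25: print(nm,s[i],c[i].round(1),[ray(d,R,t,*c[i],z).round(3) for z in(.01,.047,.2)])
E
```

```text
scene [1.10833356 0.34890355 0.82401265] 382.82743424323485
blue [  90  113   52   38 1301] [115.2 132.3] [array([ 0.592, -0.671,  0.01 ]), array([ 0.616, -0.625,  0.047]), array([ 0.713, -0.433,  0.2  ])]
blue [357 139  21  15 231] [366.7 146.1] [array([0.275, 0.07 , 0.01 ]), array([0.313, 0.083, 0.047]), array([0.469, 0.135, 0.2  ])]
blue [348 188  25  22 319] [359.6 199.6] [array([0.478, 0.137, 0.01 ]), array([0.507, 0.147, 0.047]), array([0.625, 0.187, 0.2  ])]
blue [265 245  62  49 689] [296.2 270.7] [array([0.747, 0.094, 0.01 ]), array([0.763, 0.106, 0.047]), array([0.831, 0.153, 0.2  ])]
blue [381 290  37  28 158] [395.4 310.1] [array([0.727, 0.336, 0.01 ]), array([0.744, 0.336, 0.047]), array([0.816, 0.339, 0.2  ])]
orange [286 165  15  10  80] [292.8 169.5] [array([ 0.466, -0.081,  0.01 ]), array([ 0.495, -0.061,  0.047]), array([0.616, 0.019, 0.2  ])]
orange [420 211  21  15 208] [429.7 219. ] [array([0.452, 0.325, 0.01 ]), array([0.482, 0.326, 0.047]), array([0.605, 0.331, 0.2  ])]
top [0.36878694 0.03442626 1.2220958 ] 457.444180244637
blue [277 103  46  32 516] [299.3 11
[... 487 characters left out ...]
3, 0.271, 0.2  ])]
blue [271 212  32  32 442] [289.2 229.8] [array([0.467, 0.135, 0.01 ]), array([0.464, 0.132, 0.047]), array([0.452, 0.119, 0.2  ])]
blue [276 217  11  11  97] [280.9 221.9] [array([0.488, 0.157, 0.01 ]), array([0.485, 0.153, 0.047]), array([0.47 , 0.138, 0.2  ])]
blue [535 285  56  36 174] [564.8 303.3] [array([ 0.266, -0.572,  0.01 ]), array([ 0.269, -0.554,  0.047]), array([ 0.282, -0.477,  0.2  ])]
orange [204 214  17  14 111] [214.3 221.7] [array([0.492, 0.335, 0.01 ]), array([0.488, 0.326, 0.047]), array([0.473, 0.288, 0.2  ])]
orange [357 214  16  10 101] [364.4 218.7] [array([ 0.493, -0.065,  0.01 ]), array([ 0.489, -0.062,  0.047]), array([ 0.474, -0.05 ,  0.2  ])]
```

```bash
python3 -c "
import cv2,numpy as np
a=cv2.imread('pics/scene0.png');b=cv2.imread('pics/top0.png');print(a.shape)"
```

```text
(400, 640, 3)
```

View pics/scene0.png

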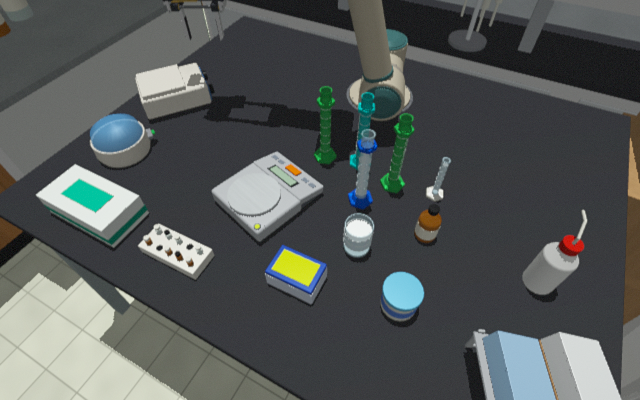

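View pics/top0.png

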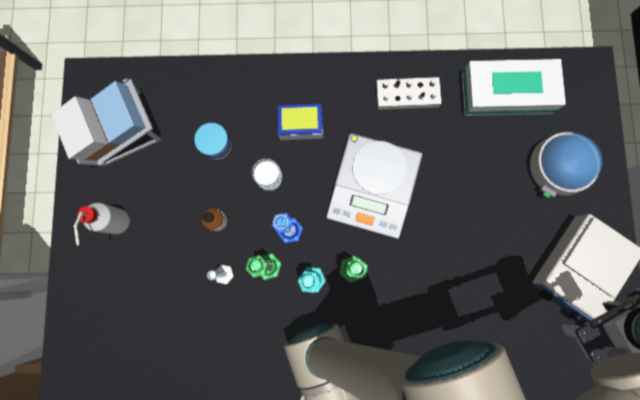

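The scene picture shows the blue cylinder with its foot at about (360,199) and its collar at (367,146). The top picture shows its foot at (289,230) and collar at (281,222), the balance pan at about (380,167) and the tare key at (364,219). Both views put the cylinder near (0.470, 0.137) and the key near (0.491, -0.062). I'll set out towards the cylinder, above everything on the bench.

Call:
{"api": "jog_arm", "payload": {
  "commands": [
    {"dz":0.6},
    {"dz":0.6},
    {"dx":0.4,"dy":0.5,"dz":0.8},
    {"dx":0.5,"dy":1,"dz":0.8},
    {"dx":0.5,"dy":1,"dz":0.8}
  ],
  "gripper": 1
}}

```text
validation failed for argument at $.co...
```

Call:
{"api": "jog_arm", "payload": {
  "commands": [
    {"dx":0.2,"dy":0.5},
    {"dx":0.3,"dy":1},
    {"dx":0.3,"dy":1},
    {"dx":0.3,"dy":1}
  ]
}}

```text
validation failed for argument at $.co...
```

Call:
{"api": "jog_arm", "payload": {
  "commands": [
    {"dx":0.2,"dy":0.5},
    {"dx":0.3,"dy":1},
    {"dx":0.3,"dy":1},
    {"dx":0.3,"dy":1}
  ]
}}

```text
validation failed for argument at $.co...
```

Run:
```python
from h import *
s=robot.get_state(); print(s["t"],s["position"],s["orientation"],s["joint_positions"])
d,R,t=grab("wrist"); cv2.imwrite("pics/w1.png",d["image"][...,::-1]); print(proj(d,R,t,(.47,.137,.2)),proj(d,R,t,(.47,.137,.0)))
d,R,t=grab("top"); 
hsv=cv2.cvtColor(d["image"],cv2.COLOR_RGB2HSV); 
g=cv2.GaussianBlur(cv2.cvtColor(d["image"],cv2.COLOR_RGB2GRAY),(3,3),0)
print(cv2.HoughCircles(g[130:205,330:425],cv2.HOUGH_GRADIENT,1,20,param1=80,param2=12,minRadius=23,maxRadius=31), ray(d,R,t,380,167,.06))
```

```text
0.1 [ 0.25499605 -0.51483043  0.20471861] [ 9.73686883e-01  2.27888625e-01 -9.07779169e-05 -7.88097757e-04] [-1.23200084e+00  2.76531826e-01  1.50593777e+00 -9.39945919e-06
  1.36070965e+00 -1.21020089e-01]
(np.float64(-1718.6987666997238), np.float64(-1660.7201539855805)) (np.float64(-279.2639908571239), np.float64(-408.0774139278261))
[[[48.5 39.5 27.1]]] [ 0.62175315 -0.10580207  0.06      ]
```

View pics/w1.png

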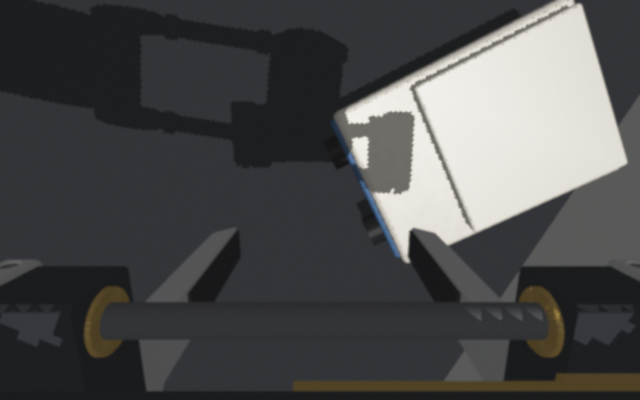

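The wrist picture shows only the white instrument under the gripper, because the moves were refused. I'll resend them with every field filled in.

Call:
{"api": "jog_arm", "payload": {
  "commands": [
    {"dx":0,"dy":0,"dz":0.6,"spin":0},
    {"dx":0,"dy":0,"dz":0.6,"spin":0},
    {"dx":0.4,"dy":0.5,"dz":0.8,"spin":0},
    {"dx":0.5,"dy":1,"dz":0.8,"spin":0},
    {"dx":0.5,"dy":1,"dz":0.8,"spin":0}
  ],
  "gripper": 1
}}

```text
t: 0.82
position: [0.3308, -0.3633, 0.3258]
orientation: [0.974, 0.228, 0.0, 0.0]
wrist_force: [0.3, -0.2, -0.6]
finger_gap: 0.094
finger_force: 0.0
```

Call:
{"api": "jog_arm", "payload": {
  "commands": [
    {"dx":0.2,"dy":0.5,"dz":0,"spin":0},
    {"dx":0.3,"dy":1,"dz":0,"spin":0},
    {"dx":0.3,"dy":1,"dz":0,"spin":0},
    {"dx":0.3,"dy":1,"dz":0,"spin":0}
  ]
}}

```text
t: 1.32
position: [0.3752, -0.2135, 0.3258]
orientation: [0.973, 0.23, 0.0, 0.0]
wrist_force: [-0.1, -0.4, 1.0]
finger_gap: 0.0938
finger_force: 0.0
```

Call:
{"api": "jog_arm", "payload": {
  "commands": [
    {"dx":0.2,"dy":0.5,"dz":0,"spin":0},
    {"dx":0.3,"dy":1,"dz":0,"spin":0},
    {"dx":0.3,"dy":1,"dz":0,"spin":0},
    {"dx":0.3,"dy":1,"dz":0,"spin":0}
  ]
}}

```text
t: 1.82
position: [0.4206, -0.0652, 0.3253]
orientation: [0.973, 0.229, -0.0, 0.0]
wrist_force: [0.4, -1.2, 0.1]
finger_gap: 0.0938
finger_force: 0.0
```

Run:
```python
from h import *
s=robot.get_state(); print(s["t"],s["position"],s["orientation"],s["joint_positions"])
d,R,t=grab("wrist"); cv2.imwrite("pics/w2.png",d["image"][...,::-1]); print(proj(d,R,t,(.47,.137,.2)),proj(d,R,t,(.47,.137,.0)))
```

```text
1.825 [ 0.4206302  -0.0651535   0.32534149] [ 9.73395442e-01  2.29131354e-01 -1.73496828e-04  3.26215237e-04] [-3.16765480e-01 -3.78348599e-03  1.55186282e+00 -7.37862872e-04
  1.59346963e+00  7.91643667e-01]
(np.float64(131.00788377795826), np.float64(35.098168686235056)) (np.float64(209.76927150365114), np.float64(68.54430194924223))
```

View pics/w2.png

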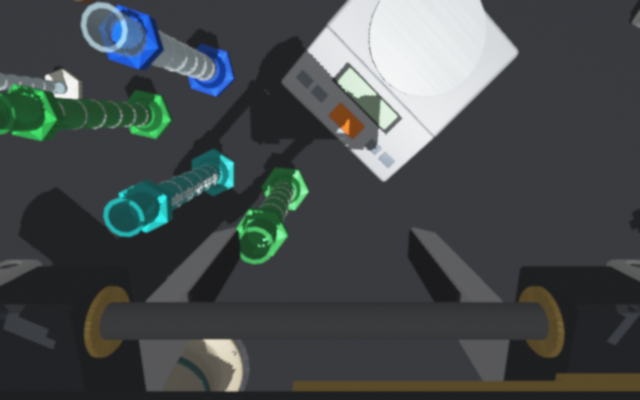

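The wrist view shows the blue cylinder with its collar at about (135,38) and foot at (212,70). The key is at (347,120), the pan centre near (427,38), and the look-alikes are green and teal. Next I'll measure the hexagon's direction, the neighbours, the key and the pan.

Run:
```python
from h import *
d,R,t=grab("wrist"); print("cam",-R.T@t)
hsv=cv2.cvtColor(d["image"],cv2.COLOR_RGB2HSV)
def comps(lo,hi,mn):
    k,l,s,c=cv2.connectedComponentsWithStats(cv2.inRange(hsv,lo,hi))
    return [((l==i).astype(np.uint8),s[i],c[i]) for i in range(1,k) if s[i,4]>mn]
for nm,lo,hi in(("blue",(105,150,50),(125,255,255)),("green",(45,120,50),(75,255,255)),("teal",(80,120,50),(100,255,255))):
  for m,s,c in comps(lo,hi,250):
    print(nm,s,c.round(0),ray(d,R,t,*c,.008)[:2].round(3),ray(d,R,t,*c,.2)[:2].round(3))
    if nm=="blue":
      cn=max(cv2.findContours(m,0,1)[0],key=cv2.contourArea)
      z=.207 if c[0]<175 else .010
      h=cv2.convexHull(cn)[:,0]
      P=np.array([ray(d,R,t,*p,z)[:2]*1e3 for p in h],np.float32)
      print(" rect",z,cv2.minAreaRect(P))
      a=cv2.approxPolyDP(P.reshape(-1,1,2),4,True)[:,0]
      for p,q in zip(a,np.roll(a,-1,0)):
        e=q-p; print("  ",p.round(0),"len",np.hypot(*e).round(0),"ang",np.degrees(np.arctan2(e[1],e[0])).round(0)%180, "mod60",np.degrees(np.arctan2(e[1],e[0])).round(0)%60)
m=max(comps((3,150,100),(20,255,255),200),key=lambda x:x[1][4])
cn=max(cv2.findContours(m[0],0,1)[0],key=cv2.contourArea)[:,0]
P=np.array([ray(d,R,t,*p,.047)[:2]*1e3 for p in cn],np.float32); print("key",cv2.minAreaRect(P))
d2,R2,t2=grab("top"); print("pan",ray(d2,R2,t2,378.5,169.5,.06),proj(d,R,t,ray(d2,R2,t2,378.5,169.5,.06)))
w=((hsv[...,1]<40)&(hsv[...,2]>150)).astype(np.uint8)*255
e=cv2.Canny(cv2.cvtColor(d["image"],cv2.COLOR_RGB2GRAY),20,60)
v,u=np.nonzero(e[0:110,360:495]); P=np.array([ray(d,R,t,a+360,b,.06)[:2] for a,b in zip(u,v)])
c=np.array([.616,-.102])
for _ in range(8):
    r=np.hypot(*(P-c).T); k=abs(r-.07)<(.012 if _<4 else .004); Q=P[k]
    s=np.linalg.lstsq(np.c_[2*Q,np.ones(len(Q))],(Q**2).sum(1),rcond=None)[0]; c=s[:2]
print("pan wrist",c,np.sqrt(s[2]+c@c),k.sum())
```

```text
cam [ 0.4820349  -0.03493334  0.50467153]
blue [ 105    3   56   66 1354] [138.  41.] [0.46  0.232] [0.469 0.129]
 rect 0.207 ((468.7676086425781, 128.15048217773438), (43.07468032836914, 41.973567962646484), 8.2758207321167)
   [487. 150.] len 30.0 ang 91.0 mod60 31.0
   [488. 119.] len 21.0 ang 35.0 mod60 35.0
   [471. 107.] len 21.0 ang 159.0 mod60 39.0
   [451. 115.] len 31.0 ang 98.0 mod60 38.0
   [447. 146.] len 41.0 ang 6.0 mod60 6.0
blue [ 187   43   47   53 1169] [214.  71.] [0.469 0.127] [0.474 0.064]
 rect 0.01 ((468.8283996582031, 128.80377197265625), (61.64618682861328, 60.307037353515625), 8.260014533996582)
   [494. 157.] len 34.0 ang 102.0 mod60 42.0
   [501. 124.] len 37.0 ang 42.0 mod60 42.0
   [473.  99.] len 34.0 ang 158.0 mod60 38.0
   [442. 111.] len 38.0 ang 98.0 mod60 38.0
   [436. 149.] len 12.0 ang 34.0 mod60 34.0
   [446. 156.] len 48.0 ang 1.0 mod60 1.0
green [   0   84   83   57 3259] [ 35. 113.] [0.306 0.332] [0.374 0.19 ]
green [ 127   90   44   49 1378] [149. 114.] [0.376 0.187] [0.417 0.101]
green [ 80 100  22  28 339] [ 92. 113.] [0.341 0.26 ] [0.396 0.146]
green [261 167  46  42 844] [285. 183.] [ 0.371 -0.026] [ 0.414 -0.029]
green [ 236  205   51   58 2150] [260. 233.] [ 0.283 -0.025] [ 0.36  -0.029]
teal [ 182  148   52   48 1292] [213. 170.] [0.342 0.076] [0.396 0.033]
teal [ 101  179   78   58 3085] [139. 208.] [0.238 0.155] [0.332 0.082]
key ((491.0520935058594, -62.56659698486328), (42.420711517333984, 22.014934539794922), 71.47935485839844)
pan [ 0.61521894 -0.10168906  0.06      ] (np.float64(421.899653765825), np.float64(39.99941029648622))
pan wrist [ 0.62320962 -0.10265621] 0.0704599795694318 281
```

The collar and foot agree on about (0.469, 0.130), with flats at 38° (mod 60), so I'll spin by +11.5° (0.064). The key is at (0.491, -0.063) and the pan at (0.622, -0.104). Their spacing of 0.137 matches the 138 mm given.

Call:
{"api": "jog_arm", "payload": {
  "commands": [
    {"dx":0.15,"dy":0.5,"dz":0,"spin":0.03},
    {"dx":0.32,"dy":0.9,"dz":0,"spin":0.064},
    {"dx":0.32,"dy":1,"dz":0,"spin":0.064},
    {"dx":0.32,"dy":1,"dz":0,"spin":0.064}
  ]
}}

```text
t: 2.48
position: [0.4689, 0.0846, 0.325]
orientation: [0.946, 0.325, -0.0, 0.0]
wrist_force: [-0.6, -0.3, 0.0]
finger_gap: 0.0939
finger_force: 0.0
```

Run:
```python
from h import *
s=robot.get_state(); q=s["orientation"]; print(s["position"],(2*np.degrees(np.arctan2(q[1],q[0]))-90)%180)
d,R,t=grab("wrist"); cv2.imwrite("pics/w3.png",d["image"][...,::-1]); print(-R.T@t)
hsv=cv2.cvtColor(d["image"],cv2.COLOR_RGB2HSV)
k,l,st,c=cv2.connectedComponentsWithStats(cv2.inRange(hsv,(105,150,50),(125,255,255)))
for i in range(1,k):
  if st[i,4]>200:
    cn=max(cv2.findContours((l==i).astype(np.uint8),0,1)[0],key=cv2.contourArea); h=cv2.convexHull(cn)[:,0]
    print(st[i])
    for z in(.010,.207):
      P=np.array([ray(d,R,t,*p,z)[:2]*1e3 for p in h],np.float32); print(z,cv2.minAreaRect(P))
      a=cv2.approxPolyDP(P.reshape(-1,1,2),3,True)[:,0]
      print([(int(np.hypot(*(q-p))),int(np.degrees(np.arctan2(*(q-p)[::-1]))%180)) for p,q in zip(a,np.roll(a,-1,0))])
```

```text
[0.46891013 0.08457193 0.3249915 ] 127.92598725549385
[0.52322191 0.12742519 0.50439121]
[447   0  54  27 592]
0.01 ((748.0209350585938, 54.25035858154297), (31.06229591369629, 69.37662506103516), 37.91498947143555)
[(32, 1), (8, 153), (52, 91), (69, 126)]
0.207 ((658.4452514648438, 83.40830993652344), (18.6849365234375, 41.73211669921875), 37.91497802734375)
[(24, 175), (31, 91), (41, 126)]
[ 254  120   64   64 1303]
0.01 ((460.1279602050781, 138.0891571044922), (76.96697235107422, 80.71592712402344), 87.85916900634766)
[(34, 96), (31, 37), (37, 2), (19, 160), (68, 87), (4, 35), (74, 162)]
0.207 ((485.26904296875, 133.8398895263672), (46.29793930053711, 48.55306625366211), 87.85916900634766)
[(20, 96), (18, 37), (33, 174), (42, 85), (44, 162)]
[264 154  24  23 436]
0.01 ((426.01641845703125, 140.6315460205078), (32.19886779785156, 33.4820671081543), 37.9063835144043)
[(22, 112), (21, 52), (8, 172), (13, 127), (14, 89), (16, 45), (9, 177)]
0.207 ((464.7499084472656, 135.36923217773438), (19.36860466003418, 20.140480041503906), 37.90634536743164)
[(13, 112), (12, 52), (5, 172), (15, 108), (14, 28)]
```

View pics/w3.png

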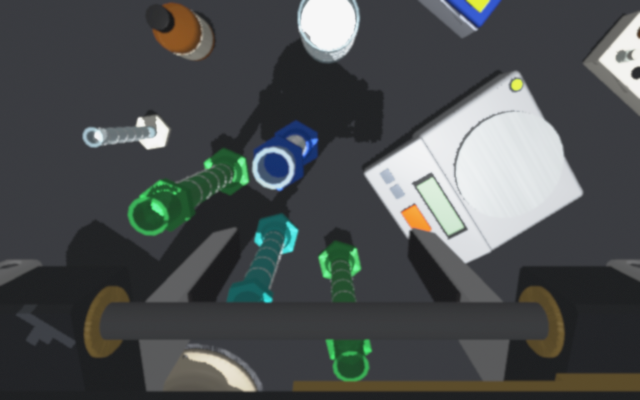

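The rim shows at about (274,167), with the foot's right corner near (310,145). The gripper is aligned with the flats. I'll check the rim centre by casting a ray at z = 0.238.

Run:
```python
from h import *
d,R,t=grab("wrist")
print(ray(d,R,t,274,167,.238),proj(d,R,t,(.469,.131,.238)))
g=cv2.cvtColor(d["image"],cv2.COLOR_RGB2GRAY)[135:195,240:310]
m=(cv2.cvtColor(d["image"],cv2.COLOR_RGB2HSV)[135:195,240:310]); w=((m[...,1]<120)&(m[...,2]>140)).astype(np.uint8)
k,l,s,c=cv2.connectedComponentsWithStats(w); i=1+np.argmax(s[1:,4]); cn=cv2.findContours((l==i).astype(np.uint8),0,1)[0][0]
e=cv2.minEnclosingCircle(cn); print(e,s[i]); print(ray(d,R,t,e[0][0]+240,e[0][1]+135,.238))
```

```text
[0.46857184 0.13339068 0.238     ] (np.float64(276.78190468086814), np.float64(168.42423615926185))
((31.821191787719727, 31.442604064941406), 22.17083168029785) [ 11  10  43  44 741]
[0.46787898 0.13500194 0.238     ]
```

Call:
{"api": "jog_arm", "payload": {
  "commands": [
    {"dx":0,"dy":0.32,"dz":0,"spin":0},
    {"dx":0,"dy":0.32,"dz":0,"spin":0},
    {"dx":0,"dy":0.32,"dz":-0.25,"spin":0},
    {"dx":0,"dy":0.32,"dz":-0.5,"spin":0},
    {"dx":0,"dy":0.32,"dz":-0.75,"spin":0},
    {"dx":0,"dy":0.32,"dz":-0.95,"spin":0},
    {"dx":0,"dy":0.32,"dz":-0.95,"spin":0}
  ]
}}

```text
t: 3.45
position: [0.4665, 0.1303, 0.1813]
orientation: [0.946, 0.323, -0.003, 0.0]
wrist_force: [0.5, 0.1, 0.7]
finger_gap: 0.0937
finger_force: 0.0
```

Call:
{"api": "jog_arm", "payload": {
  "commands": [
    {"dx":0,"dy":0,"dz":0,"spin":0},
    {"dx":0,"dy":0,"dz":0,"spin":0},
    {"dx":0,"dy":0,"dz":0,"spin":0},
    {"dx":0,"dy":0,"dz":0,"spin":0},
    {"dx":0,"dy":0,"dz":0,"spin":0},
    {"dx":0,"dy":0,"dz":0,"spin":0}
  ],
  "gripper": -0.2,
  "grip_force": 15
}}

```text
t: 4.2
position: [0.4681, 0.1329, 0.1831]
orientation: [0.946, 0.325, 0.0, -0.0]
wrist_force: [0.0, -0.1, -0.2]
finger_gap: 0.0419
finger_force: 15.0
```

The gap is 41.9 mm, so the fingers are on the collar flats. Now I'll lift gently.

Call:
{"api": "jog_arm", "payload": {
  "commands": [
    {"dx":0,"dy":0,"dz":0.03,"spin":0},
    {"dx":0,"dy":0,"dz":0.08,"spin":0},
    {"dx":0,"dy":0,"dz":0.16,"spin":0},
    {"dx":0,"dy":0,"dz":0.26,"spin":0},
    {"dx":0,"dy":0,"dz":0.36,"spin":0},
    {"dx":0,"dy":0,"dz":0.46,"spin":0},
    {"dx":0,"dy":0,"dz":0.54,"spin":0},
    {"dx":0,"dy":0,"dz":0.58,"spin":0},
    {"dx":0,"dy":0,"dz":0.6,"spin":0},
    {"dx":0,"dy":0,"dz":0.6,"spin":0}
  ],
  "grip_force": 20
}}

```text
t: 5.45
position: [0.4681, 0.1326, 0.2728]
orientation: [0.946, 0.324, -0.0, 0.0]
wrist_force: [0.4, -1.0, -1.3]
finger_gap: 0.0414
finger_force: 20.0
```

Run:
```python
from h import *
s=robot.get_state(); print(s["position"],s["wrist_force"],s["torque"],s["finger_gap"])
d,R,t=grab("scene"); im=d["image"][60:300,180:460,::-1]; cv2.imwrite("pics/s4.png",cv2.resize(im,None,fx=2.5,fy=2.5));
```

```text
[0.46805607 0.13264841 0.27281044] [ 0.39996006 -0.97732948 -1.31626947] [ 0.00119524 -0.00017545 -0.00591007] 0.04142299630715247
```

View pics/s4.png

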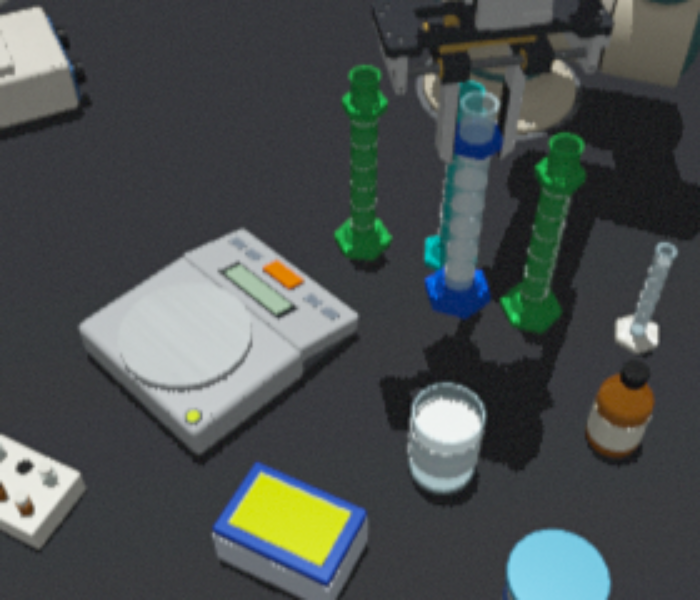

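The cylinder hangs upright in the gripper, clear of its neighbours. Next I'll carry it to above the pan.

Call:
{"api": "jog_arm", "payload": {
  "commands": [
    {"dx":0.02,"dy":-0.03,"dz":0,"spin":0},
    {"dx":0.06,"dy":-0.09,"dz":0,"spin":0},
    {"dx":0.12,"dy":-0.18,"dz":0,"spin":0},
    {"dx":0.18,"dy":-0.28,"dz":0,"spin":0},
    {"dx":0.25,"dy":-0.38,"dz":0,"spin":0},
    {"dx":0.31,"dy":-0.48,"dz":0,"spin":0},
    {"dx":0.38,"dy":-0.58,"dz":0,"spin":0},
    {"dx":0.44,"dy":-0.67,"dz":0,"spin":0},
    {"dx":0.49,"dy":-0.74,"dz":0,"spin":0},
    {"dx":0.52,"dy":-0.78,"dz":0,"spin":0},
    {"dx":0.53,"dy":-0.8,"dz":0,"spin":0}
  ]
}}

```text
t: 6.88
position: [0.5478, 0.0125, 0.2729]
orientation: [0.946, 0.324, -0.0, -0.0]
wrist_force: [-0.1, 0.7, -1.4]
finger_gap: 0.0415
finger_force: 20.0
```

Call:
{"api": "jog_arm", "payload": {
  "commands": [
    {"dx":0.02,"dy":-0.03,"dz":0,"spin":0},
    {"dx":0.06,"dy":-0.09,"dz":0,"spin":0},
    {"dx":0.11,"dy":-0.18,"dz":0,"spin":0},
    {"dx":0.17,"dy":-0.28,"dz":0,"spin":0},
    {"dx":0.24,"dy":-0.38,"dz":0,"spin":0},
    {"dx":0.3,"dy":-0.48,"dz":0,"spin":0},
    {"dx":0.36,"dy":-0.58,"dz":0,"spin":0},
    {"dx":0.42,"dy":-0.67,"dz":0,"spin":0},
    {"dx":0.46,"dy":-0.73,"dz":0,"spin":0},
    {"dx":0.48,"dy":-0.77,"dz":0,"spin":0},
    {"dx":0.49,"dy":-0.78,"dz":0,"spin":0},
    {"dx":0.49,"dy":-0.78,"dz":0,"spin":0}
  ]
}}

```text
t: 8.38
position: [0.6211, -0.104, 0.273]
orientation: [0.946, 0.325, -0.0, -0.0]
wrist_force: [-0.4, -0.1, -1.3]
finger_gap: 0.042
finger_force: 20.0
```

Run:
```python
from h import *
s=robot.get_state(); print(s["t"],s["position"],s["wrist_force"],s["torque"],s["finger_gap"])
d,R,t=grab("scene"); print(proj(d,R,t,(.622,-.104,.06)))
im=d["image"][60:300,180:460,::-1]; cv2.imwrite("pics/s5.png",cv2.resize(im,None,fx=2.5,fy=2.5));
```

```text
8.375 [ 0.62106861 -0.10400805  0.27303896] [-0.42891697 -0.10727155 -1.32164682] [ 0.01191468 -0.02399551 -0.00164946] 0.042008052183010736
(np.float64(253.86354352222963), np.float64(191.74601203015322))
```

View pics/s5.png

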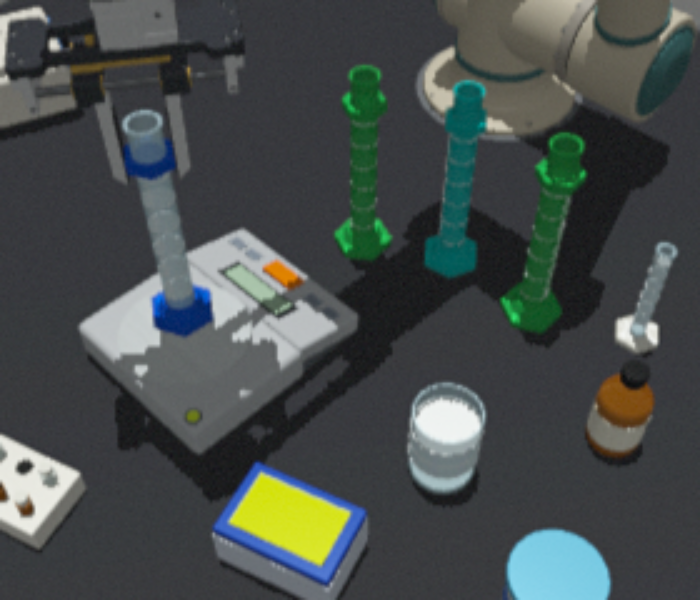

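The cylinder is upright, hanging about 30 mm over the middle of the pan. I'll lower it to about 1.5 mm above contact and then creep down.

Call:
{"api": "jog_arm", "payload": {
  "commands": [
    {"dx":0.003,"dy":0,"dz":-0.03,"spin":0},
    {"dx":0.003,"dy":0,"dz":-0.07,"spin":0},
    {"dx":0.003,"dy":0,"dz":-0.11,"spin":0},
    {"dx":0.003,"dy":0,"dz":-0.15,"spin":0},
    {"dx":0.003,"dy":0,"dz":-0.175,"spin":0},
    {"dx":0.003,"dy":0,"dz":-0.185,"spin":0},
    {"dx":0.003,"dy":0,"dz":-0.19,"spin":0},
    {"dx":0.003,"dy":0,"dz":-0.19,"spin":0}
  ]
}}

```text
t: 9.43
position: [0.6217, -0.1044, 0.2446]
orientation: [0.946, 0.324, 0.0, 0.0]
wrist_force: [-0.3, -0.4, -0.8]
finger_gap: 0.0419
finger_force: 20.0
```

Call:
{"api": "jog_arm", "payload": {
  "commands": [
    {"dx":0,"dy":0,"dz":-0.003,"spin":0},
    {"dx":0,"dy":0,"dz":-0.006,"spin":0},
    {"dx":0,"dy":0,"dz":-0.008,"spin":0},
    {"dx":0,"dy":0,"dz":-0.008,"spin":0},
    {"dx":0,"dy":0,"dz":-0.008,"spin":0}
  ]
}}

```text
t: 10.05
position: [0.6217, -0.1043, 0.2433]
orientation: [0.946, 0.324, 0.0, 0.0]
wrist_force: [-0.1, -0.0, -1.2]
finger_gap: 0.0419
finger_force: 20.0
```

Call:
{"api": "jog_arm", "payload": {
  "commands": [
    {"dx":0,"dy":0,"dz":-0.003,"spin":0},
    {"dx":0,"dy":0,"dz":-0.006,"spin":0},
    {"dx":0,"dy":0,"dz":-0.006,"spin":0},
    {"dx":0,"dy":0,"dz":-0.006,"spin":0}
  ]
}}

```text
t: 10.55
position: [0.6218, -0.1042, 0.2431]
orientation: [0.946, 0.324, 0.0, 0.0]
wrist_force: [-0.6, 0.8, 3.2]
finger_gap: 0.0418
finger_force: 20.0
```

Contact is made at +3 N. I'll ease the preload, lower the grip force and open.

Call:
{"api": "jog_arm", "payload": {
  "commands": [
    {"dx":0,"dy":0,"dz":0.003,"spin":0},
    {"dx":0,"dy":0,"dz":0.003,"spin":0},
    {"dx":0,"dy":0,"dz":0.003,"spin":0}
  ],
  "grip_force": 4
}}

```text
t: 10.92
position: [0.6217, -0.1043, 0.243]
orientation: [0.946, 0.324, 0.0, 0.0]
wrist_force: [-1.3, 0.8, 3.3]
finger_gap: 0.0419
finger_force: 4.0
```

Call:
{"api": "jog_arm", "payload": {
  "commands": [
    {"dx":0,"dy":0,"dz":0,"spin":0},
    {"dx":0,"dy":0,"dz":0,"spin":0},
    {"dx":0,"dy":0,"dz":0,"spin":0},
    {"dx":0,"dy":0,"dz":0,"spin":0},
    {"dx":0,"dy":0,"dz":0,"spin":0}
  ],
  "gripper": 1
}}

```text
t: 11.55
position: [0.6216, -0.1043, 0.2428]
orientation: [0.946, 0.324, -0.0, 0.0]
wrist_force: [-0.4, -0.5, 0.2]
finger_gap: 0.0886
finger_force: 0.0
```

Run:
```python
from h import *
s=robot.get_state(); print(s["t"],s["position"],s["wrist_force"],s["finger_gap"])
d,R,t=grab("scene"); im=d["image"][60:300,180:460,::-1]; cv2.imwrite("pics/s6.png",cv2.resize(im,None,fx=2.5,fy=2.5));
```

```text
11.55 [ 0.62162612 -0.10434563  0.24276884] [-0.37136925 -0.51479398  0.21317733] 0.08855401893705755
```

View pics/s6.png

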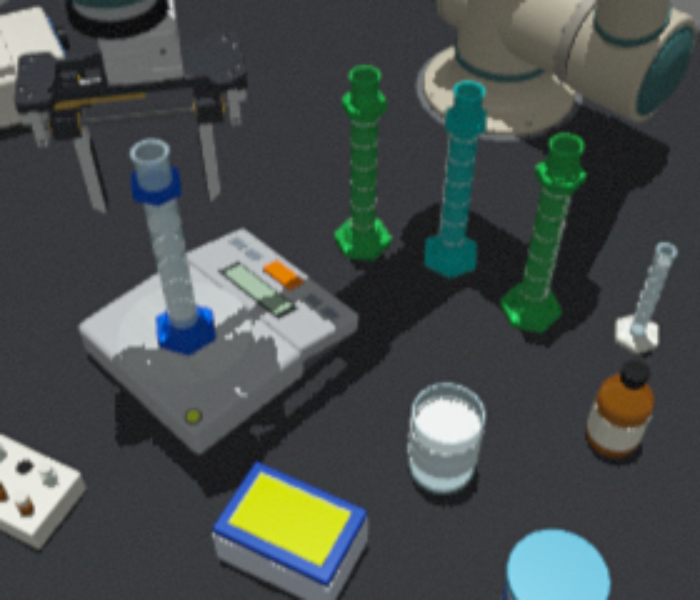

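The cylinder stands upright and free in the middle of the pan, with the fingers clear of it. I'll go up, move over to the key, spin and close the fingers.

Call:
{"api": "jog_arm", "payload": {
  "commands": [
    {"dx":0,"dy":0,"dz":0.05,"spin":0},
    {"dx":0,"dy":0,"dz":0.2,"spin":0},
    {"dx":0,"dy":0,"dz":0.4,"spin":0},
    {"dx":0,"dy":0,"dz":0.6,"spin":0},
    {"dx":0,"dy":0,"dz":0.7,"spin":0},
    {"dx":0,"dy":0,"dz":0.7,"spin":0}
  ]
}}

```text
t: 12.35
position: [0.622, -0.1044, 0.3489]
orientation: [0.946, 0.324, 0.001, 0.001]
wrist_force: [1.0, -0.3, 0.3]
finger_gap: 0.0943
finger_force: 0.0
```

Call:
{"api": "jog_arm", "payload": {
  "commands": [
    {"dx":-0.2,"dy":0.06,"dz":0,"spin":-0.03},
    {"dx":-0.4,"dy":0.12,"dz":0,"spin":-0.07},
    {"dx":-0.6,"dy":0.2,"dz":0,"spin":-0.11},
    {"dx":-0.8,"dy":0.26,"dz":0,"spin":-0.144},
    {"dx":-0.9,"dy":0.29,"dz":0,"spin":-0.144},
    {"dx":-0.9,"dy":0.29,"dz":0,"spin":-0.144},
    {"dx":-0.9,"dy":0.29,"dz":0,"spin":-0.144}
  ],
  "gripper": -1
}}

```text
t: 13.22
position: [0.4875, -0.0612, 0.3474]
orientation: [0.995, 0.104, 0.0, 0.0]
wrist_force: [1.2, -0.4, 0.0]
finger_gap: 0.0275
finger_force: 0.0
```

Run:
```python
from h import *
s=robot.get_state(); q=s["orientation"]; print(s["t"],s["position"],s["finger_gap"],(2*np.degrees(np.arctan2(q[1],q[0]))-90)%180)
d,R,t=grab("wrist"); cv2.imwrite("pics/w7.png",d["image"][...,::-1])
hsv=cv2.cvtColor(d["image"],cv2.COLOR_RGB2HSV); m=cv2.inRange(hsv,(3,150,100),(20,255,255)); k,l,st,c=cv2.connectedComponentsWithStats(m)
for i in range(1,k):
  if st[i,4]>80:
    print(st[i]); cn=max(cv2.findContours((l==i).astype(np.uint8),0,1)[0],key=cv2.contourArea)[:,0]
    print(cv2.minAreaRect(np.array([ray(d,R,t,*p,.047)[:2]*1e3 for p in cn],np.float32)))
```

```text
13.225 [ 0.48753489 -0.06115101  0.34742151] 0.02748678369526632 101.98274653849622
[  11   80   42   42 1206]
((493.76092529296875, 343.1915283203125), (53.36479187011719, 52.67314529418945), 9.500079154968262)
[310 151  32  27 442]
((491.7095947265625, -62.561241149902344), (43.166133880615234, 20.711936950683594), 72.2964096069336)
```

View pics/w7.png

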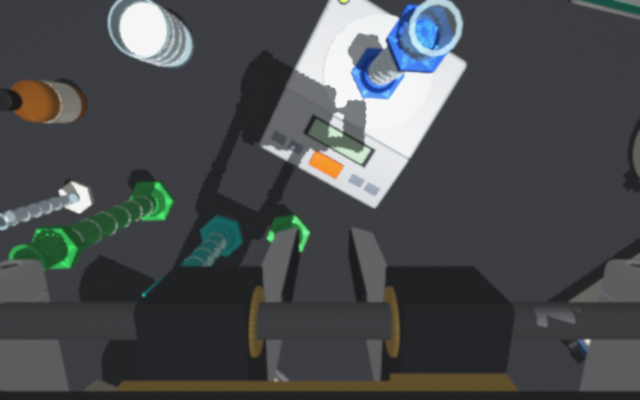

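The cylinder stands centred on the pan at about (378,72), and the key is at (326,165), measured at (0.4917, -0.0626). That confirms the target, so I'll go down over it.

Call:
{"api": "jog_arm", "payload": {
  "commands": [
    {"dx":-0.01,"dy":0,"dz":-0.2,"spin":0},
    {"dx":-0.01,"dy":0,"dz":-0.4,"spin":0},
    {"dx":-0.01,"dy":0,"dz":-0.6,"spin":0},
    {"dx":-0.01,"dy":0,"dz":-0.8,"spin":0},
    {"dx":-0.01,"dy":0,"dz":-1,"spin":0},
    {"dx":-0.01,"dy":0,"dz":-1,"spin":0}
  ]
}}

```text
t: 14.02
position: [0.4841, -0.0607, 0.1954]
orientation: [0.995, 0.104, -0.003, -0.001]
wrist_force: [0.7, -0.3, 0.6]
finger_gap: 0.0004
finger_force: 0.0
```

Call:
{"api": "jog_arm", "payload": {
  "commands": [
    {"dx":0,"dy":0,"dz":-0.2,"spin":0},
    {"dx":0,"dy":0,"dz":-0.4,"spin":0},
    {"dx":0,"dy":0,"dz":-0.6,"spin":0},
    {"dx":0,"dy":0,"dz":-0.75,"spin":0},
    {"dx":0,"dy":0,"dz":-0.85,"spin":0},
    {"dx":0,"dy":0,"dz":-0.9,"spin":0},
    {"dx":0,"dy":0,"dz":-0.9,"spin":0}
  ]
}}

```text
t: 14.9
position: [0.4859, -0.061, 0.0632]
orientation: [0.995, 0.104, 0.0, 0.0]
wrist_force: [0.9, -1.0, -0.3]
finger_gap: 0.0003
finger_force: 0.0
```

Call:
{"api": "jog_arm", "payload": {
  "commands": [
    {"dx":0,"dy":0,"dz":-0.02,"spin":0},
    {"dx":0,"dy":0,"dz":-0.04,"spin":0},
    {"dx":0,"dy":0,"dz":-0.06,"spin":0},
    {"dx":0,"dy":0,"dz":-0.08,"spin":0},
    {"dx":0,"dy":0,"dz":-0.08,"spin":0},
    {"dx":0,"dy":0,"dz":-0.08,"spin":0}
  ]
}}

```text
t: 15.65
position: [0.4851, -0.0608, 0.0508]
orientation: [0.995, 0.104, 0.0, 0.0]
wrist_force: [0.8, 0.0, -0.5]
finger_gap: 0.0005
finger_force: 0.0
```

Now I'll press in small steps.

Call:
{"api": "jog_arm", "payload": {
  "commands": [
    {"dx":0,"dy":0,"dz":-0.01,"spin":0},
    {"dx":0,"dy":0,"dz":-0.02,"spin":0},
    {"dx":0,"dy":0,"dz":-0.02,"spin":0},
    {"dx":0,"dy":0,"dz":-0.02,"spin":0}
  ]
}}

```text
t: 16.15
position: [0.4851, -0.0608, 0.0478]
orientation: [0.995, 0.104, 0.0, 0.0]
wrist_force: [0.0, 0.8, -0.6]
finger_gap: 0.0006
finger_force: 0.0
```

Call:
{"api": "jog_arm", "payload": {
  "commands": [
    {"dx":0,"dy":0,"dz":-0.01,"spin":0},
    {"dx":0,"dy":0,"dz":-0.01,"spin":0},
    {"dx":0,"dy":0,"dz":-0.01,"spin":0}
  ]
}}

```text
t: 16.52
position: [0.4854, -0.0609, 0.0465]
orientation: [0.995, 0.104, 0.0, 0.0]
wrist_force: [0.4, 0.2, 1.3]
finger_gap: 0.0007
finger_force: 0.7
```

Call:
{"api": "jog_arm", "payload": {
  "commands": [
    {"dx":0,"dy":0,"dz":-0.01,"spin":0},
    {"dx":0,"dy":0,"dz":-0.02,"spin":0},
    {"dx":0,"dy":0,"dz":-0.02,"spin":0},
    {"dx":0,"dy":0,"dz":-0.02,"spin":0}
  ]
}}

```text
t: 17.02
position: [0.4858, -0.061, 0.0436]
orientation: [0.995, 0.104, 0.001, 0.0]
wrist_force: [0.4, -1.5, 3.6]
finger_gap: 0.0006
finger_force: 1.4
```

Call:
{"api": "jog_arm", "payload": {
  "commands": [
    {"dx":0,"dy":0,"dz":-0.007,"spin":0},
    {"dx":0,"dy":0,"dz":-0.007,"spin":0},
    {"dx":0,"dy":0,"dz":-0.007,"spin":0}
  ]
}}

```text
t: 17.4
position: [0.4859, -0.0611, 0.0427]
orientation: [0.995, 0.104, 0.001, 0.0]
wrist_force: [1.7, -0.9, 5.5]
finger_gap: 0.0003
finger_force: 2.3
```

Call:
{"api": "jog_arm", "payload": {
  "commands": [
    {"dx":0,"dy":0,"dz":-0.007,"spin":0},
    {"dx":0,"dy":0,"dz":-0.007,"spin":0},
    {"dx":0,"dy":0,"dz":-0.007,"spin":0}
  ]
}}

```text
t: 17.77
position: [0.486, -0.0611, 0.0423]
orientation: [0.995, 0.104, 0.001, 0.0]
wrist_force: [0.9, -0.3, 10.8]
finger_gap: 0.0006
finger_force: 5.3
```

The key is fully down: the force climbed to 10.8 N with hardly any more travel. I'll release it, going straight up and clear.

Call:
{"api": "jog_arm", "payload": {
  "commands": [
    {"dx":0,"dy":0,"dz":0.03,"spin":0},
    {"dx":0,"dy":0,"dz":0.1,"spin":0},
    {"dx":0,"dy":0,"dz":0.3,"spin":0},
    {"dx":0,"dy":0,"dz":0.5,"spin":0},
    {"dx":0,"dy":0,"dz":0.7,"spin":0},
    {"dx":0,"dy":0,"dz":0.9,"spin":0},
    {"dx":0,"dy":0,"dz":1,"spin":0},
    {"dx":0,"dy":0,"dz":1,"spin":0}
  ]
}}

```text
t: 18.77
position: [0.485, -0.0608, 0.1916]
orientation: [0.995, 0.104, 0.0, 0.0]
wrist_force: [0.8, 0.2, -0.1]
finger_gap: 0.0007
finger_force: 0.0
```

Call:
{"api": "jog_arm", "payload": {
  "commands": [
    {"dx":0,"dy":0,"dz":0.3,"spin":0},
    {"dx":0,"dy":0,"dz":0.6,"spin":0},
    {"dx":0,"dy":0,"dz":0.9,"spin":0},
    {"dx":0,"dy":0,"dz":1,"spin":0},
    {"dx":0,"dy":0,"dz":1,"spin":0},
    {"dx":0,"dy":0,"dz":1,"spin":0}
  ]
}}

```text
t: 19.52
position: [0.4841, -0.0605, 0.3388]
orientation: [0.995, 0.104, -0.002, -0.001]
wrist_force: [-0.4, 0.2, -0.2]
finger_gap: 0.0001
finger_force: 0.0
```

Run:
```python
from h import *
s=robot.get_state(); print(s["t"],s["position"],s["wrist_force"])
d,R,t=grab("scene"); im=d["image"][60:300,180:460,::-1]; cv2.imwrite("pics/s8.png",cv2.resize(im,None,fx=2.5,fy=2.5));
```

```text
19.525 [ 0.4840951  -0.06054906  0.33881969] [-0.35000117  0.24264106 -0.18063549]
```

View pics/s8.png

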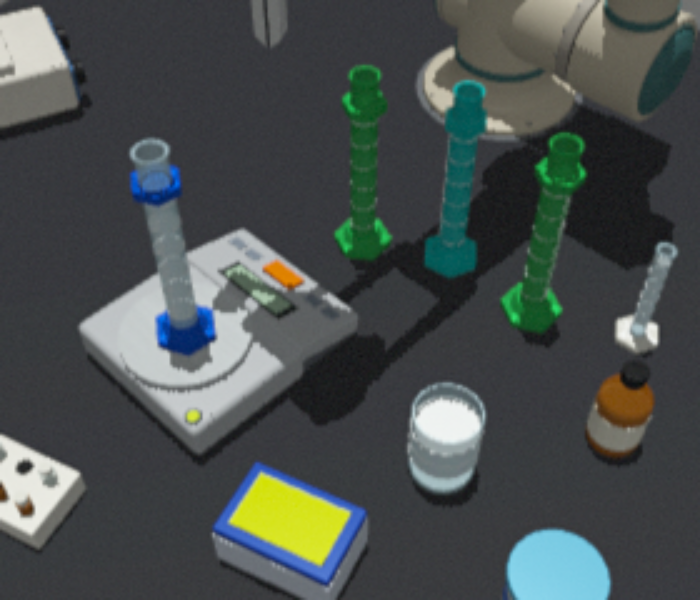

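The cylinder stands upright in the middle of the pan, the key is back up, the neighbours haven't moved, and the robot is clear. I'll hand it in.

```bash
python3 -c "
from station import robot
print(robot.job_done())"
```

```text
the job is handed in; nothing more can be done
None
```

The job is handed in at about 20 s of the 61 s allowed: the cylinder stands upright and free in the middle of the pan, the tare key was pressed fully down and released afterwards, and nothing else on the bench was moved.

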